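Close a strip guide and gauge its slit

ROBOT

A 7-joint arm with a two-finger parallel gripper is mounted at the origin on a cart in front of the work surface, level with it; the furniture and walls round the work are solid. World frame = base frame: x ahead of the robot, y to its left, z up, the work surface at z = 0. Lengths are in m, angles in rad, forces in N, time in s.
With the tool pointing down it reaches from about 0.425 to 0.8 m from the base axis. Payload 8.3 kg.
Tool frame: the origin (TCP) lies midway between the tips of the shut fingers; the grasp point (between the pads) lies 19 mm behind it; z points along the fingers, y is the direction in which the jaws open and shut (so a half turn about z gives the same grasp; the last joint's range is limited). The gripper opens to 85 mm and grips with 20 to 120 N. Pads are 22 mm wide; open, the fingers measure 114 mm over their backs; the gripper's body (76 mm by 85 mm) begins 54 mm behind the grasp point. The pads swing forward as they close: fully open they stand 13 mm farther back than shut.
Start: joints at [1.12, 0.383, 0.016, 1.37, -0.006, 1.388, -0.046], TCP at [0.236, -0.579, 0.231] pointing down, gripper open.
Joint ranges: [-2.95, 2.95], [-0.25, 2.06], [-1.52, 1.56], [0.18, 2.33], [-1.44, 4.58], [0.02, 2.06], [-3.01, 3.01]. Speed limits (rad/s): [2.39, 2.39, 3.01, 3.01, 3.14, 3.14, 3.14].

INTERFACE

Orientations are given as a rotation vector (axis times angle).
In Python, from cell import * gives the robot as it stands.
- The arm moves only by the tool apply_moves, never from a script. Its argument "deltas" is text: rows parted by semicolons, each of 4 numbers parted by spaces: the shift along the tool's x, y, z in mm, then the turn about the tool's z in degrees. A call has 1 to 12 rows; each row is the pose to reach, as a shift and turn from the pose measured when the call began, along the tool's axes at that moment; what a row does not reach only later rows make up. A row lasts 1/8 s, in which the tool goes at most 62.5 mm and 10.7 degrees, less where a joint would pass 70% of its speed; a pose out of reach is approached as far as the arm can. A call with a gripper value outside its range is refused whole. "fingers" is the opening, from 0 (shut) to 1 (fully open), set as the call begins (left out, the last holds). The fingers move at their own pace and stop on an object; "newtons" is the grip in N (left out, the last holds). Time passes only in rows, so rows that repeat a pose let the fingers close. It gives the time, the measured TCP pose, the force and the opening at its end, in the units of the state.
- sense(): the state, without advancing time (a new reading comes with each control period).
- grab_frame(name): name is "side" or "top" or "wrist"; returns a dict with "color" (420x560x3 uint8, red, green, blue), "K" (3x3 intrinsics, pixels), "rvec" (rotation vector, rad) and "tvec" (3), from world to camera coordinates, as OpenCV has them; the wrist camera has in their place "tool_from_camera" (4x4, takes a point from camera to tool coordinates, whose origin is the TCP and whose axes are the flange's). Camera axes: x right, y down, z forward; pixel columns grow to the right and rows downward; lengths in m; the calibration is good to about 2 mm. The wrist camera is an equidistant fisheye: a pixel r from the principal point sees the ray r / f radians off the axis. A picture is of the moment at which its call begins: read the wrist's pose just before it. There is no depth.
- sign_off(): hands the job in, once; it reports no verdict.
The state is a dict: "time": time; "q": joint angles; "qd": joint speeds; "joint_torque": joint torques, N m; "ee_pos": TCP position; "eef_rot": TCP orientation; "force": force on the tool from outside, world axes, zero at the start; "ft_torque": the same for the moment, N m; "opening": finger opening in m.
Only numpy, scipy, OpenCV 4.12 (cv2) and the standard library are available. Lean on these libraries where they do the work, as an engineer would, in place of code of your own. Each camera call takes 0.05 s, during which the arm holds its last target. There are 200 camera calls.

TASK

The strip guide on the grey stand has to be checked. First turn its red knob clockwise until it clicks past its detent and the two guide plates stay closed; then take the orange-handled taper gauge out of its blue holder and slide its blade, upright and near the middle of the slit, down between the two plates until it drags snugly on both of them, without forcing it. Finish while still holding the gauge by its handle at that depth, and leave the strip bottle, the timer and the marker alone.

Things in the scene. Friction and masses are not known exactly. Their poses are not given: they have to be found in the camera images.
- stand: Fixed grey base plate 90 (x) x 170 (y) x 12 mm; origin under its centre, z up. At x 0, y -45 mm is the slit between two upright steel plates, at x 0, y +45 mm the red knob. The slit runs along y; the plates are 40 mm wide (y), 10 mm thick (x) and reach z = 75 mm. Their inner top edges are bevelled 6 mm at 45 degrees, so the narrow throat begins at z = 69; it is open down to the base plate, z = 12.
- knob_grip (a point): On the upright axis of the red bar-shaped knob, at the height to grip it (69 mm above the worktop); x is the long way of the bar, at the start the stand's x. The bar is 42 mm long, 14 thick and 32 tall, its top 7 mm above this point; below it is a disc of radius 22 mm, top 23 mm below this point.
- knob (a joint): Angle of the red knob: 0 at the start (slit 6 mm wider), growing clockwise seen from above. It resists with up to about 0.15 N m; the detent's crest is at about 0.55 rad, past which it clicks over by itself into its seat, a stop at 1.1 rad, and stays. Let go before the crest, it springs back to 0.
- slit (a point): Middle of the closed slit, level with the plates' top edges, 75 mm above the worktop; x across the slit, y along it. The gap of the closed throat differs from time to time, 4.0 to 5.6 mm; its middle lies within 0.4 mm of this point.
- front_plate: Guide plate on the robot's side of the slit, which the knob closes (6 mm along the stand's x). Origin as the stand's plus this travel.
- rear_plate: Guide plate on the far side of the slit; it yields along the stand's x, away from the front plate, against a spring of about 3.5 N per mm. Its origin is the stand's within 1 mm, plus this travel.
- holder: Blue block on a steel foot, 56 x 56 x 66 mm, fixed, with a slot 12 (x) x 15 (y) mm straight down through its middle, in which the gauge's blade stands. Origin at the centre of its underside. A computer case 90 mm high stands a few cm beyond it (+x): the fingers have most room beside the handle along y.
- gauge_grip (a point): Centre of the taper gauge's orange handle, 14 (x) x 26 (y) x 45 mm (z up); grip it here across x or y. Under the handle, which stands on the holder, hangs a steel blade 60 mm long, 12 wide (y), its thickness (x) tapering evenly from 10 mm at the handle to 2 at the rounded tip. In the slit, x across it, it drags where it is as thick as the gap; 15 mm deeper then spreads the plates 2 mm. About 60 g.
- gauge_tip (a point): Tip of the gauge's blade, 82.5 mm below gauge_grip on the gauge's z axis (z points up to the handle).
- gauge: The taper gauge (handle and blade); origin at the blade's tip, axes as gauge_grip.
- strip_bottle: White bottle with black cap, 52 mm wide, 114 mm tall, to be left alone; origin at its foot.
- timer: Flat white lab timer 60x66x18 mm, to be left alone; origin under its middle.
- marker: Black-capped white marker, 135 mm long, lying, to be left alone; origin under its middle.
There are look-alikes about, which are no part of the job. What is shaped like the gauge but purple is not meant.

How it is judged:
By the outcome, as a careful person would: the job done as asked, in the order asked, and still so for the second after the job is handed in, while the arm keeps its last pose, push and grip.
It also fails if it takes over 58 s, if anything falls off the work surface, if the arm or the gripper's body presses on something with over 40 N, if the wrist force passes 120 N, or if a joint passes its speed limit or range.

## Working session

There is one attempt and no reset: what is moved stays moved. The work goes in short steps, Python scripts to look and compute and a tool call to move; the robot and the scene stay as the last step left them, time stands still between calls to the robot, and variables do not carry over. Pictures are saved under pics/ and viewed, about 8 in all and at most 12, crops included, and the job is handed in when it is done.

Besides the shell and the picture viewer there is one more tool, called after "Request:" as name(argument=value, ...) on one line, values as JSON. apply_moves: Moves the arm, as the interface text tells. Its arguments: {"type":"object","properties":{"deltas":{"type":"string"},"fingers":{"type":"number"},"newtons":{"type":"number"}},"required":["deltas"]}

```bash
ls; mkdir -p pics
cat > h.py <<'E'
from cell import *
import numpy as np, cv2
def R(v): return cv2.Rodrigues(np.array(v,float))[0]
def ray(f,uv,s=None):
    K=np.array(f["K"]);p=np.array([(uv[0]-K[0,2])/K[0,0],(uv[1]-K[1,2])/K[1,1]])
    if s is not None:
        th=np.linalg.norm(p);d=np.array([*(p/max(th,1e-9)*np.sin(th)),np.cos(th)])
        T=np.array(f["tool_from_camera"]);Rt=R(s["eef_rot"])
        return Rt@T[:3,3]+np.array(s["ee_pos"]),Rt@T[:3,:3]@d
    Rc=R(f["rvec"]);return -Rc.T@np.ravel(f["tvec"]),Rc.T@np.array([*p,1.])
def atz(f,uv,z,s=None):
    o,d=ray(f,uv,s);return o+d*(z-o[2])/d[2]
def proj(f,P,s=None):
    P=np.atleast_2d(P).astype(float);K=np.array(f["K"])
    if s is not None:
        T=np.array(f["tool_from_camera"]);Rt=R(s["eef_rot"])
        q=(P-np.array(s["ee_pos"]))@Rt;q=(q-T[:3,3])@T[:3,:3]
        r=np.linalg.norm(q[:,:2],axis=1);th=np.arctan2(r,q[:,2]);p=q[:,:2]/r[:,None]*th[:,None]
    else:
        q=P@R(f["rvec"]).T+np.ravel(f["tvec"]);p=q[:,:2]/q[:,2:]
    return p*[K[0,0],K[1,1]]+K[:2,2]
def save(f,n,box=None,k=1):
    im=f["color"][:,:,::-1]
    if box: im=im[box[1]:box[3],box[0]:box[2]]
    cv2.imwrite("pics/"+n,cv2.resize(im,None,fx=k,fy=k,interpolation=cv2.INTER_CUBIC))
E
python3 - <<'E'
from h import *
import pickle
s=sense();print(s)
fs={n:grab_frame(n) for n in("top","side")}
pickle.dump(fs,open("f0.pkl","wb"))
for n,f in fs.items():
    save(f,n+"0.png",None,1.42); print(n,ray(f,(280,210)))
E
```

```text
pics
{'time': 0.0, 'q': array([ 1.12011684,  0.3842608 ,  0.01637755,  1.37116819, -0.00633791,
        1.38817868, -0.04648323]), 'qd': array([ 1.43659743e-03, -4.67312676e-05,  2.73947569e-04,  6.71235512e-04,
       -7.02179898e-04,  1.28316525e-03, -2.36580312e-05]), 'joint_torque': array([-8.65348611e-04, -6.27601790e+01,  8.43785238e-01, -3.71818757e+01,
        1.64264871e-02,  1.43831686e-02,  3.33101286e-05]), 'ee_pos': array([ 0.23618721, -0.57811164,  0.23025841]), 'eef_rot': array([-3.08081094e+00, -6.05049520e-01,  5.95732872e-04]), 'force': array([ 0.8130801 ,  0.70316088, -1.02248551]), 'ft_torque': array([ 0.05231361, -0.01308228, -0.02850216]), 'opening': 0.08578931355505402}
top (array([0.37158727, 0.03067388, 1.00478706]), array([ 0.18551615, -0.02337682, -0.98241236]))
side (array([ 0.22338565, -0.8999671 ,  0.51568345]), array([ 0.299448  ,  0.85161653, -0.43049577]))
```

View pics/top0.png

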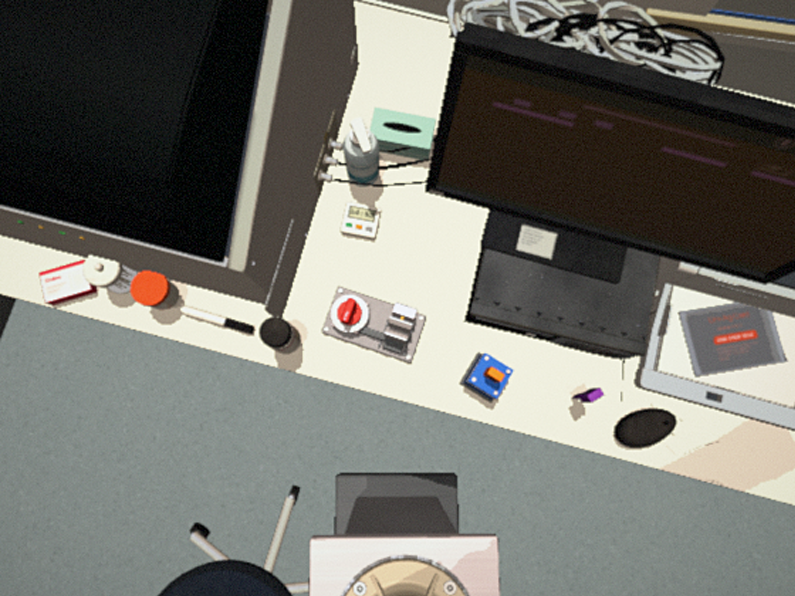

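View pics/side0.png

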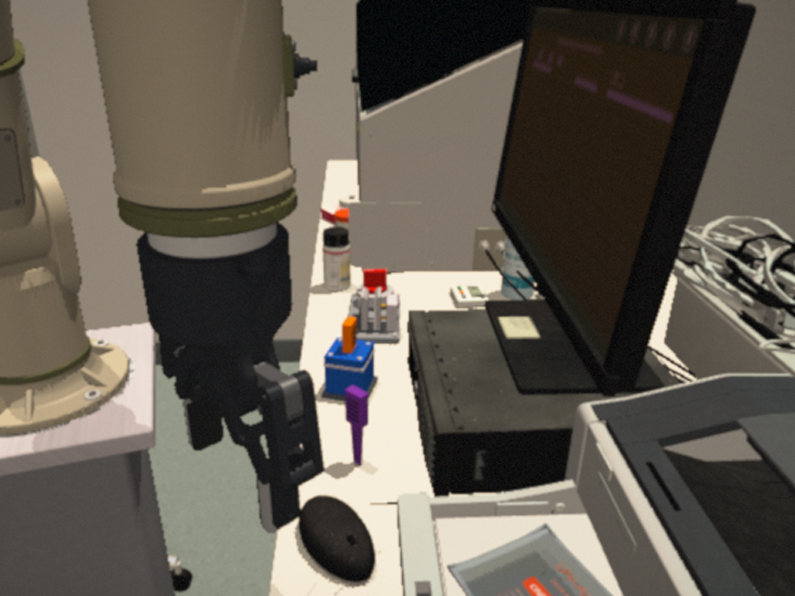

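The top view shows the knob at (349,311), the slit plates at about (400,325) and the orange handle in the blue holder at (495,374). Lookalikes are the purple gauge at (588,395), which is excluded, and the orange lid at (150,288). The orange handle in the blue block is the one I want, so I'll check it in a close crop.

Run:
```python
from h import *
import pickle
f=pickle.load(open("f0.pkl","rb"))["top"]
save(f,"crop0.png",(220,190,380,300),5)
g=lambda u,v:(u/1.42,v/1.42)
print("knob",atz(f,g(349,309),.076)); print("gauge",atz(f,g(496,373),.111))
c=[(340,289),(424,318),(411,360),(324,332)]
P=np.array([atz(f,g(*q),.012) for q in c]);print("stand",P,P.mean(0))
```

```text
knob [0.52873415 0.09023836 0.076     ]
gauge [ 0.41905488 -0.14617951  0.111     ]
stand [[ 0.57619923  0.1108809   0.012     ]
 [ 0.52284259 -0.04003316  0.012     ]
 [ 0.44784735 -0.0159086   0.012     ]
 [ 0.49819784  0.1383854   0.012     ]] [0.51127175 0.04833114 0.012     ]
```

View pics/crop0.png

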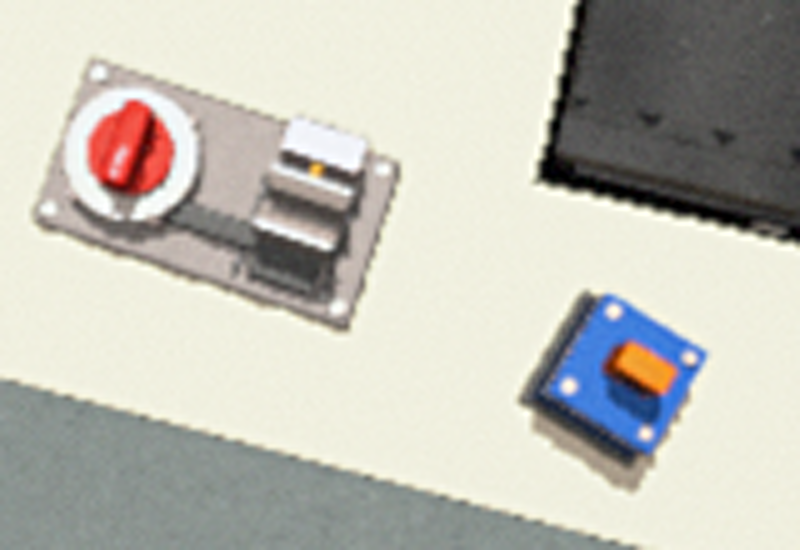

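The crop confirms the choice: the orange handle, at crop (640,367), stands in the blue holder. The stand's yaw is about -19° and the holder's about -30°. Next I plan a hover above the knob.

```bash
cat >> h.py <<'E'
def head(s): x=R(s["eef_rot"])[:,0]; return np.degrees(np.arctan2(x[1],x[0]))
def go(P,h=None,s=None):
    s=s or sense();Rt=R(s["eef_rot"]);d=Rt.T@(np.array(P)-s["ee_pos"])*1000
    t=0 if h is None else -((h-head(s)+180)%360-180)
    print("go",np.round(d,1),round(t,1),"head",round(head(s),2),"tilt",np.round(Rt[:,2],4))
E
python3 - <<'E'
from h import *
import pickle
f=pickle.load(open("f0.pkl","rb"))["top"]
c=lambda u,v:(220+u/5,190+v/5)
P=np.array([atz(f,c(*q),.012)[:2] for q in[(92,58),(400,162),(348,328),(35,220)]])
print(P,P.mean(0)); 
for a,b in((0,3),(1,2)): d=P[a]-P[b];print(np.degrees(np.arctan2(d[1],d[0])))
for a,b in((0,1),(3,2)): d=P[a]-P[b];print(np.degrees(np.arctan2(d[1],d[0]))-90)
H=np.array([atz(f,c(*q),.066)[:2] for q in[(613,312),(690,357),(645,433),(569,385)]]);print("holder",H.mean(0),H)
w=grab_frame("wrist");print(w["tool_from_camera"],w["K"])
go((.50,.05,.25),161)
E
```

```text
[[ 0.58123243  0.11359313]
 [ 0.52680684 -0.04368319]
 [ 0.44264447 -0.01626221]
 [ 0.49770666  0.14132302]] [0.5120976  0.04874269]
-18.365756435883483
-18.046147281556486
-19.088217751213833
-19.26003277422086
holder [ 0.41762634 -0.14675831] [[ 0.44581887 -0.14001585]
 [ 0.42435504 -0.17591074]
 [ 0.38886867 -0.15315149]
 [ 0.41146278 -0.11795515]]
[[-1.29702870e-04 -9.52112395e-01 -3.05748214e-01  7.87956588e-02]
 [ 9.99999789e-01  7.13115400e-05 -6.46281598e-04 -5.82751529e-04]
 [ 6.37136096e-04 -3.05748233e-01  9.52112185e-01 -1.42731468e-01]
 [ 0.00000000e+00  0.00000000e+00  0.00000000e+00  1.00000000e+00]] [[325.1922621    0.         277.71554132]
 [  0.         325.1922621  214.65679188]
 [  0.           0.           1.        ]]
go [ 481.8 -481.8  -18.8] -138.8 head 22.22 tilt [-6.0e-04  1.4e-03 -1.0e+00]
```

Request:
apply_moves(deltas="482 -482 -19 -139;482 -482 -19 -139;482 -482 -19 -139;482 -482 -19 -139;482 -482 -19 -139;482 -482 -19 -139;482 -482 -19 -139;482 -482 -19 -139;482 -482 -19 -139;482 -482 -19 -139;482 -482 -19 -139;482 -482 -19 -139", fingers=0.6)

```text
time: 1.65
ee_pos: [0.5004, 0.056, 0.2503]
eef_rot: [-0.76, -3.047, -0.006]
force: [-0.8, -0.2, 0.3]
opening: 0.0507
```

Run:
```python
from h import *
s=sense();print(s["time"],s["ee_pos"],s["q"])
f=grab_frame("wrist");save(f,"w1.png",None,1.42)
import pickle;pickle.dump((s,f),open("w1.pkl","wb"))
go((.527,.0905,.15),161.2)
```

```text
1.65 [0.50041026 0.05596884 0.25027507] [ 0.46139505  0.16860208 -0.71052189  1.63971984  0.10774015  1.37399494
  0.81868829]
go [ -6.7  45.4 100. ] -8.9 head 152.35 tilt [-0.0011  0.0026 -1.    ]
```

View pics/w1.png

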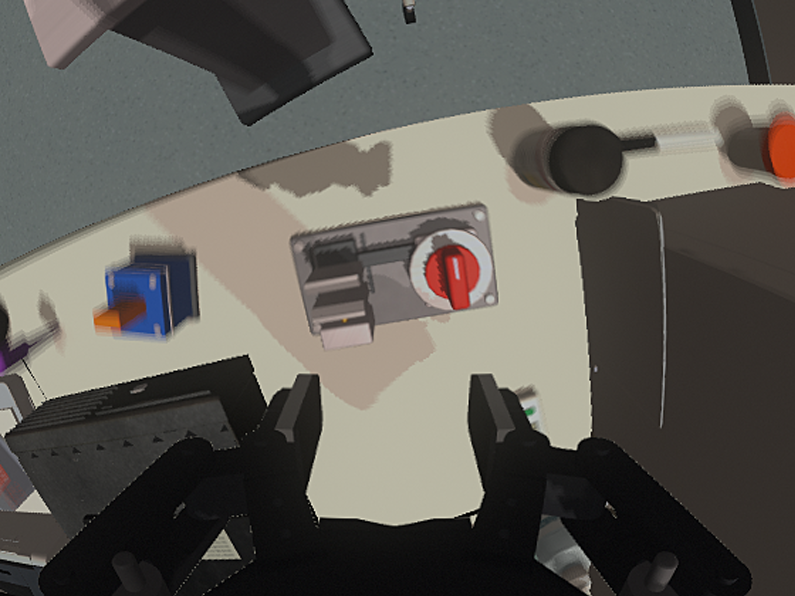

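The wrist view shows the stand clearly: knob bar at about (458,270), slit at about (343,303), bottle cap at (585,158). I'll check this against the projected stand model.

Run:
```python
from h import *
import pickle
s,f=pickle.load(open("w1.pkl","rb"))
for n,z,uvs in(("stand",.012,[(291,236),(486,204),(498,299),(312,333)]),):
    P=np.array([atz(f,(u/1.42,v/1.42),z,s)[:2] for u,v in uvs]);print(P,P.mean(0))
    for a,b in((1,0),(2,3)):d=P[a]-P[b];print(np.degrees(np.arctan2(d[1],d[0]))-90)
c=np.array([.512,.0487]);a=np.radians(-18.8);Rz=np.array([[np.cos(a),-np.sin(a)],[np.sin(a),np.cos(a)]])
k=c+Rz@[0,.045];Q=[[*(k+Rz@[x,y]),.076] for x in(-.021,.021) for y in(-.007,.007)]
print(k,proj(f,Q,s)*1.42)
```

```text
[[ 0.44419304 -0.01122054]
 [ 0.49742103  0.14600264]
 [ 0.57742462  0.12003739]
 [ 0.52796098 -0.04013278]] [0.51174992 0.05367168]
-18.70355756392823
-17.161699916918195
[0.52650196 0.09129922] [[439.51501749 255.9980719 ]
 [459.06693222 253.0298029 ]
 [447.17110058 311.9747526 ]
 [466.02719482 309.00786498]]
```

Request:
apply_moves(deltas="-7 45 50 -9;-7 45 100 -9;-7 45 100 -9;-7 45 100 -9;-7 45 100 -9")

```text
time: 2.33
ee_pos: [0.5285, 0.0896, 0.1526]
eef_rot: [0.512, 3.097, 0.004]
force: [1.0, -0.0, 0.6]
opening: 0.0514
```

Run:
```python
from h import *
s=sense();print(s["time"],s["ee_pos"],s["force"])
f=grab_frame("wrist");save(f,"w2.png",(130,110,430,310),2.6)
import pickle;pickle.dump((s,f),open("w2.pkl","wb"))
go((.5265,.0915,.05),161.2)
```

```text
2.325 [0.52850443 0.08956008 0.15260788] [ 1.03345896 -0.01809459  0.56826437]
go [  2.6   0.9 102.4] 0.0 head 161.25 tilt [ 0.0027  0.0024 -1.    ]
```

View pics/w2.png

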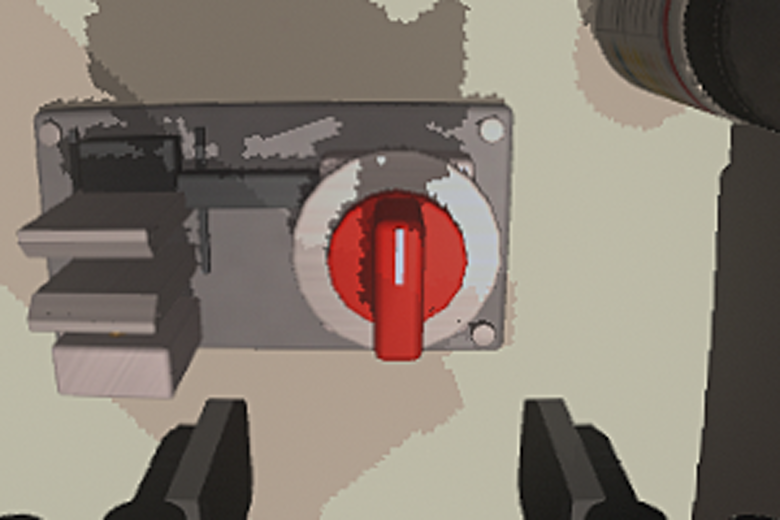

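Close view: the knob's bar top runs from (398,222) to (399,358) in crop pixels and lines up with the jaws. The stand corners are at about (37,106), (512,100) and (503,348), with the plates at left.

Run:
```python
from h import *
import pickle
s,f=pickle.load(open("w2.pkl","rb"))
c=lambda u,v:(130+u/2.6,110+v/2.6)
B=np.array([atz(f,c(*q),.076,s)[:2] for q in[(375,222),(422,222),(422,358),(377,358)]]);print(B,B.mean(0),np.linalg.norm(B[0]-B[3]),np.linalg.norm(B[0]-B[1]))
d=B[2]+B[3]-B[0]-B[1];print(np.degrees(np.arctan2(d[1],d[0])))
P=np.array([atz(f,c(*q),.012,s)[:2] for q in[(37,104),(512,100),(503,348)]]);print(P,(P[0]+P[2])/2)
d=P[1]-P[0];print(np.degrees(np.arctan2(d[1],d[0]))-90)
S=sense();go((*B.mean(0),.05),161.2)
```

```text
[[0.50728468 0.09536649]
 [0.51133934 0.10728157]
 [0.54905153 0.09506327]
 [0.54491805 0.08302387]] [0.5281484 0.0951838] 0.03960569606349678 0.012586076313439009
-18.054780207740826
[[ 0.44227638 -0.00932622]
 [ 0.49723976  0.14716686]
 [ 0.58276624  0.1185144 ]] [0.51252131 0.05459409]
-19.352254954240237
go [  2.2   4.9 102.4] 0.0 head 161.25 tilt [ 0.0027  0.0024 -1.    ]
```

Request:
apply_moves(deltas="2 4 50 0;2 4 85 0;2 4 102 0;2 4 102 0;2 4 102 0")

```text
time: 3.0
ee_pos: [0.5293, 0.0945, 0.0521]
eef_rot: [0.511, 3.095, 0.005]
force: [0.5, 0.1, -0.1]
opening: 0.0513
```

Run:
```python
from h import *
s=sense();print(s["time"],s["ee_pos"],s["force"])
f=grab_frame("wrist");save(f,"w3.png",(130,110,430,310),2.6)
import pickle;pickle.dump((s,f),open("w3.pkl","wb"))
```

```text
3.0 [0.52925343 0.09453456 0.05207424] [ 0.48519857  0.08771409 -0.07512243]
```

View pics/w3.png

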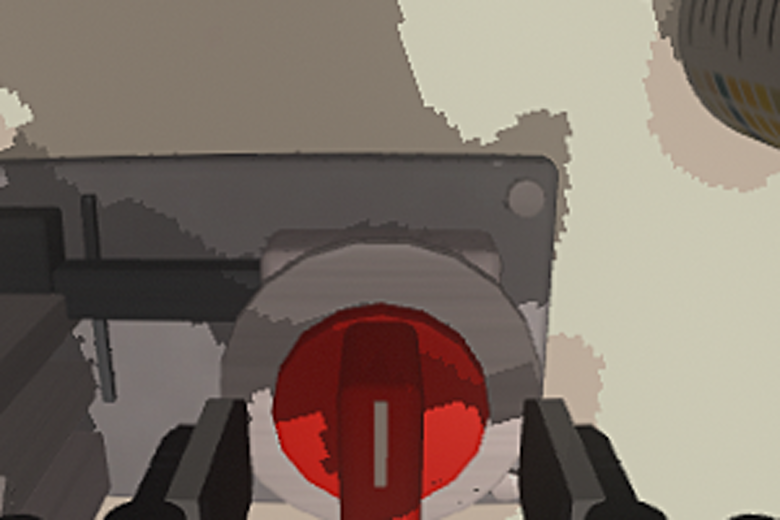

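The knob sits between the pads, bar centre 380 against pad middle 385, so I can close and turn.

Request:
apply_moves(deltas="0 0 0 0;0 0 0 0;0 0 0 0;0 0 0 0;0 0 0 0;0 0 0 0", fingers=0, newtons=50)

```text
time: 3.8
ee_pos: [0.5297, 0.0937, 0.0531]
eef_rot: [0.513, 3.093, 0.004]
force: [-4.2, -2.8, 9.3]
opening: 0.0129
```

Request:
apply_moves(deltas="0 0 0 9;0 0 0 18;0 0 0 27;0 0 0 36;0 0 0 45;0 0 0 54;0 0 0 60;0 0 0 64;0 0 0 64;0 0 0 64")

```text
time: 5.05
ee_pos: [0.5288, 0.0929, 0.0531]
eef_rot: [2.074, 2.355, 0.004]
force: [-4.0, -3.1, 3.7]
opening: 0.013
```

Run:
```python
from h import *
s=sense();print(s["time"],s["ee_pos"],s["force"],s["ft_torque"],s["opening"],head(s),s["q"])
```

```text
5.05 [0.52880979 0.09286618 0.05312161] [-4.04928175 -3.1140416   3.73578691] [-0.87885514  0.9240449   0.61601421] 0.012963038246789958 97.2636261192131 [ 0.15082789  0.39634174 -0.46715821  1.81532484  0.21375797  0.97510335
 -0.27834088]
```

Request:
apply_moves(deltas="0 0 0 0;0 0 0 0;0 0 0 0;0 0 -40 0;0 0 -90 0;0 0 -130 0;0 0 -130 0;0 0 -130 0", fingers=0.6)

```text
time: 6.05
ee_pos: [0.528, 0.0928, 0.1827]
eef_rot: [2.074, 2.355, 0.004]
force: [0.0, -0.6, -0.5]
opening: 0.0514
```

Run:
```python
from h import *
import pickle
s=sense();print(s["time"],s["ee_pos"],head(s))
f=grab_frame("wrist");save(f,"w4.png",None,1.42);pickle.dump((s,f),open("w4.pkl","wb"))
go((.4185,-.147,.18),147.7)
```

```text
6.05 [0.52803075 0.09283946 0.18271509] 97.26599384854464
go [-224.  -138.6    1.9] -50.4 head 97.26 tilt [ 3.e-03 -8.e-04 -1.e+00]
```

View pics/w4.png

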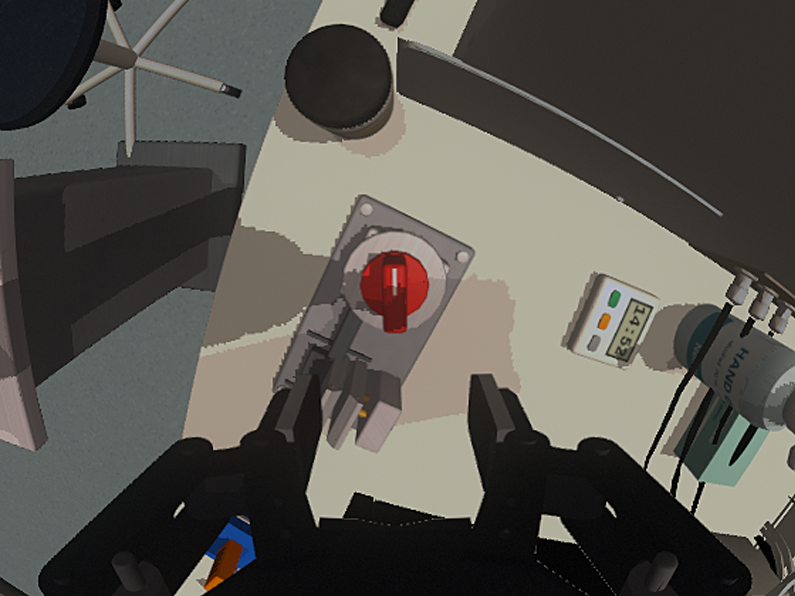

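The released knob has stayed at its turned angle, with the bar now about 63° off the stand axis, and the plates are closer together. Next is the gauge.

Request:
apply_moves(deltas="-224 -139 2 -50;-224 -139 2 -50;-224 -139 2 -50;-224 -139 2 -50;-224 -139 2 -50;-224 -139 2 -50;-224 -139 2 -50;-224 -139 2 -50")

```text
time: 7.1
ee_pos: [0.4181, -0.1461, 0.1793]
eef_rot: [0.885, 3.012, 0.001]
force: [-0.4, 0.6, 0.2]
opening: 0.0511
```

Run:
```python
from h import *
import pickle
s=sense();print(s["time"],s["ee_pos"],head(s),s["q"])
f=grab_frame("wrist");save(f,"w5.png",(130,110,430,310),2.6);pickle.dump((s,f),open("w5.pkl","wb"))
```

```text
7.1 [ 0.41812811 -0.14613611  0.17933174] 147.23559890558556 [ 0.62743591  0.04193865 -0.37018102  1.90482231  0.01578278  1.19569202
  1.25074951]
```

View pics/w5.png

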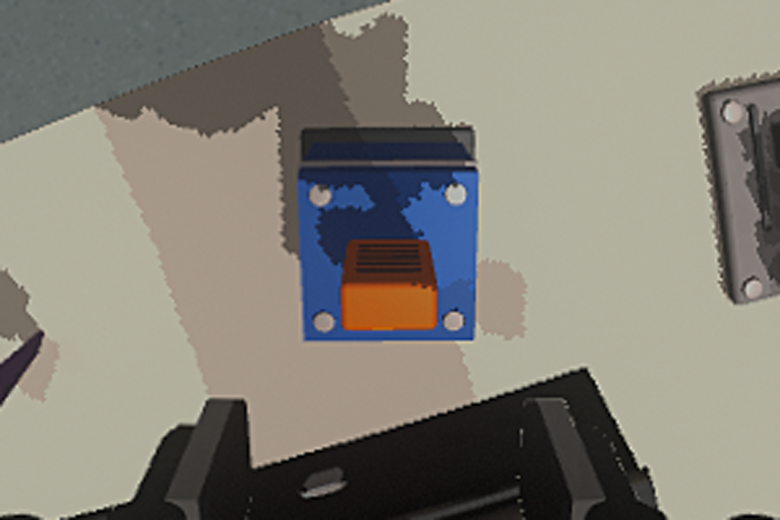

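The orange handle's top face is at crop (342..438, 283..329), and the holder is square to the jaws.

Run:
```python
from h import *
import pickle
s,f=pickle.load(open("w5.pkl","rb"))
c=lambda u,v:(130+u/2.6,110+v/2.6)
for z,q in((.111,[(342,283),(438,283),(436,329),(343,329)]),(.066,[(299,169),(478,169),(475,340),(304,340)])):
    B=np.array([atz(f,c(*p),z,s)[:2] for p in q]);m=B.mean(0);d=B[2]+B[3]-B[0]-B[1];e=B[1]+B[2]-B[0]-B[3]
    print(m,np.degrees(np.arctan2(d[1],d[0])),np.degrees(np.arctan2(e[1],e[0]))-90,np.linalg.norm(e)/2,np.linalg.norm(d)/2)
    go((*m,.073),147.6)
```

```text
[ 0.41839146 -0.14347523] -33.23010076394025 -32.8131137397348 0.025141629453663578 0.01304287372237841
go [  1.5   2.1 106.5] -0.3 head 147.27 tilt [ 2.4e-03 -2.0e-04 -1.0e+00]
[ 0.41844511 -0.14334108] -32.34954890174115 -32.79551669873989 0.0556983566550199 0.05686027204633116
go [  1.5   2.3 106.5] -0.3 head 147.27 tilt [ 2.4e-03 -2.0e-04 -1.0e+00]
```

Request:
apply_moves(deltas="2 2 50 0;2 2 85 0;2 2 107 0;2 2 107 0;2 2 107 0")

```text
time: 7.78
ee_pos: [0.4187, -0.143, 0.0733]
eef_rot: [0.883, 3.011, 0.001]
force: [-0.2, -0.1, 0.0]
opening: 0.0511
```

Request:
apply_moves(deltas="0 0 0 0;0 0 0 0;0 0 0 0;0 0 0 0;0 0 0 0", fingers=0, newtons=45)

```text
time: 8.4
ee_pos: [0.4195, -0.1436, 0.0746]
eef_rot: [0.883, 3.009, -0.0]
force: [-1.2, -0.8, 5.7]
opening: 0.0254
```

Request:
apply_moves(deltas="0 0 -25 0;0 0 -60 0;0 0 -100 0;0 0 -120 0;0 0 -120 0;0 0 -120 0")

```text
time: 9.15
ee_pos: [0.4184, -0.1433, 0.1939]
eef_rot: [0.884, 3.01, -0.0]
force: [-0.3, -0.9, -1.0]
opening: 0.0255
```

Run:
```python
from h import *
import pickle
s=sense();print(s["time"],s["ee_pos"],head(s),s["force"],s["opening"])
f=grab_frame("wrist");g=grab_frame("side");pickle.dump((s,f,g),open("w6.pkl","wb"))
a=cv2.resize(f["color"],(560,420)); im=np.vstack([f["color"][160:420],])
b=g["color"][130:330,130:330];
out=np.hstack([cv2.resize(f["color"][120:400,140:420],(500,500)),cv2.resize(b,(500,500))])
cv2.imwrite("pics/w6.png",cv2.resize(out,(800,400))[:,:,::-1])
```

```text
9.15 [ 0.41840775 -0.14328598  0.19393599] 147.2733439456611 [-0.30414087 -0.86150504 -1.0197158 ] 0.02549645315608169
```

View pics/w6.png

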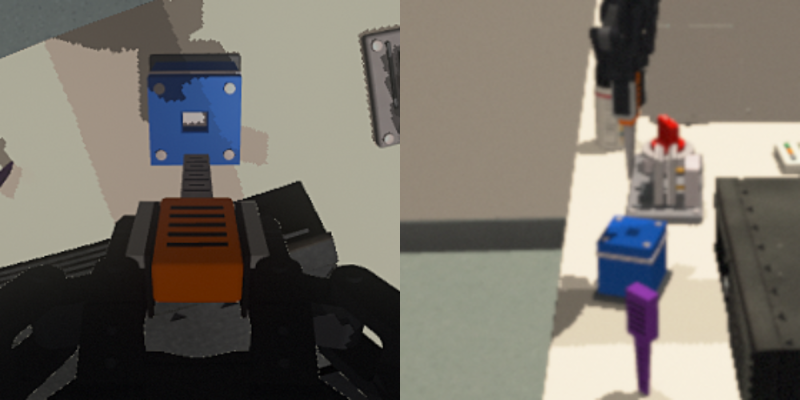

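The gauge is held upright by its handle and clear of the holder, with the blade visible at left-panel (196,155–200). Next I hover it over the slit.

Run:
```python
from h import *
go((.500,.0085,.174),161.0)
```

```text
go [ 13.3 171.8  19.7] -13.7 head 147.27 tilt [ 3.6e-03 -9.0e-04 -1.0e+00]
```

Request:
apply_moves(deltas="13 172 0 -14;13 172 0 -14;13 172 0 -14;13 172 0 -14;13 172 10 -14;13 172 20 -14;13 172 20 -14;13 172 20 -14")

```text
time: 10.25
ee_pos: [0.5002, 0.0079, 0.1737]
eef_rot: [0.512, 3.096, -0.001]
force: [-0.8, -0.3, -0.5]
opening: 0.0253
```

Run:
```python
from h import *
import pickle
s=sense();print(s["time"],s["ee_pos"],head(s),s["force"],s["opening"])
f=grab_frame("wrist");g=grab_frame("side");t=grab_frame("top");pickle.dump((s,f,g,t),open("w7.pkl","wb"))
save(f,"w7.png",(180,130,380,280),4)
tip=s["ee_pos"]+R(s["eef_rot"])@[0,0,.0686]
print((proj(f,[tip],s)-[180,130])*4)
```

```text
10.25 [0.50017574 0.00789542 0.17368377] 161.2140391181887 [-0.78170044 -0.27353979 -0.45550716] 0.025282751334158606
[[386.00717121 396.79635782]]
```

View pics/w7.png

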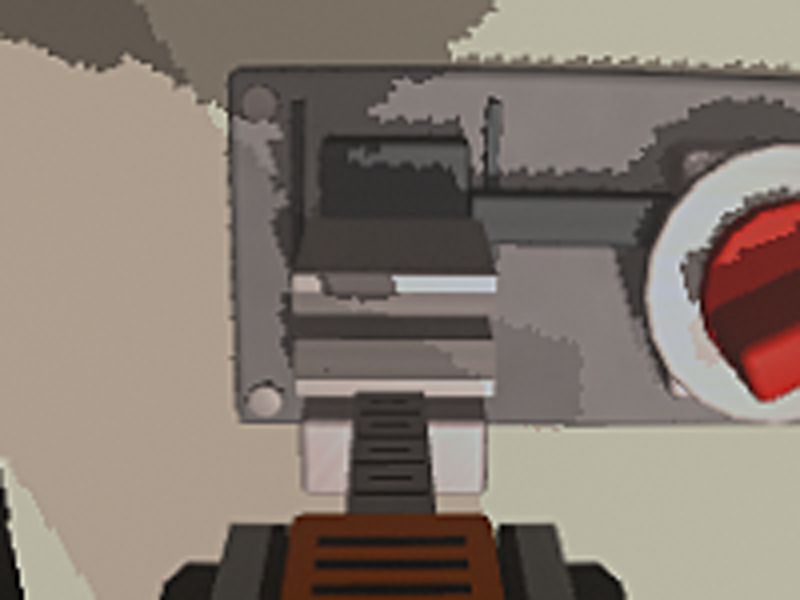

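The blade tip is at crop (391,393). The front plate's inner top edge is at v≈292, the rear plate's at v≈380, and the throat runs v≈315–338. The plates span u≈293–497.

Run:
```python
from h import *
import pickle
s,f,g,t=pickle.load(open("w7.pkl","rb"))
c=lambda u,v:(180+u/4,130+v/4)
Rt=R(s["eef_rot"])
T=lambda p:np.round(Rt.T@(p-s["ee_pos"])*1000,1)
for n,u,v,z in(("front in",394,292,.075),("rear in",394,380,.075),("thr f",394,315,.069),("thr r",394,338,.069),("front out",395,274,.075),("rear out",395,395,.075),("L f",293,283,.075),("R f",497,283,.075),("L r",296,388,.075),("R r",495,388,.075)):
    print(n,T(atz(f,c(u,v),z,s)))
print("tip at z", T(atz(f,c(391,393),s["ee_pos"][2]-.0686,s)))
```

```text
front in [10.4  1.5 98.6]
rear in [-7.6  1.5 98.7]
thr f [  3.9   1.5 104.7]
thr r [ -0.9   1.5 104.7]
front out [14.   1.7 98.6]
rear out [-10.8   1.7  98.7]
L f [ 12.2 -18.   98.6]
R f [12.2 21.3 98.6]
L r [ -9.3 -17.9  98.7]
R r [-9.3 21.5 98.7]
tip at z [ 0.7  0.9 68.6]
```

```bash
cat >> h.py <<'E'
def avg(n=10,save=None):
    F=[];M=[]
    for i in range(n):
        s=sense();F.append(s["force"]);M.append(s["ft_torque"]);f=grab_frame("wrist")
    Rt=R(s["eef_rot"]);F=np.array(F)@Rt;M=np.array(M)@Rt
    print("t",round(s["time"],2),"pos",np.round(s["ee_pos"]*1000,2),"Ftool",np.round(F.mean(0),2),"+-",np.round(F.std(0)/n**.5,2),"M",np.round(M.mean(0),3),"head",round(head(s),1),"tilt",np.round(Rt[:2,2],4))
    return s,f
E
python3 -c "
from h import *
avg(8)"
```

```text
t 10.75 pos [500.32   8.53 173.74] Ftool [ 0.29 -0.09  0.35] +- [0.21 0.27 0.11] M [ 0.004 -0.014 -0.011] head 161.3 tilt [ 0.0037 -0.001 ]
```

Request:
apply_moves(deltas="1 1 10 0;1 1 20 0;1 1 30 0;1 1 40 0;1 1 45 0;1 1 45 0;1 1 45 0")

```text
time: 11.68
ee_pos: [0.5001, 0.0098, 0.129]
eef_rot: [0.51, 3.096, -0.0]
force: [-0.5, -0.2, -1.2]
opening: 0.0254
```

```bash
python3 -c "
from h import *
avg(8)"
```

```text
t 12.03 pos [499.94   9.75 128.85] Ftool [0.53 0.03 0.28] +- [0.22 0.22 0.23] M [-0.028  0.018  0.004] head 161.3 tilt [ 0.0039 -0.001 ]
```

Request:
apply_moves(deltas="0 0 3 0;0 0 6 0;0 0 6 0;0 0 6 0")

```text
time: 12.58
ee_pos: [0.4999, 0.0098, 0.1228]
eef_rot: [0.51, 3.096, -0.0]
force: [-0.4, -0.3, -0.1]
opening: 0.0256
```

```bash
python3 -c "
from h import *
avg(12)"
```

```text
t 13.12 pos [499.95   9.76 122.85] Ftool [-0.3  -0.07  0.16] +- [0.15 0.14 0.16] M [-0.012  0.013  0.002] head 161.3 tilt [ 0.0039 -0.001 ]
```

Request:
apply_moves(deltas="0 0 3 0;0 0 3 0;0 0 3 0")

```text
time: 13.55
ee_pos: [0.4999, 0.0097, 0.1197]
eef_rot: [0.51, 3.096, -0.001]
force: [0.1, -0.6, -0.4]
opening: 0.0253
```

```bash
python3 -c "
from h import *
avg(12)"
```

```text
t 14.1 pos [499.91   9.74 119.81] Ftool [0.08 0.2  0.38] +- [0.09 0.14 0.08] M [-0.009  0.015 -0.005] head 161.3 tilt [ 0.0038 -0.001 ]
```

Request:
apply_moves(deltas="0 0 3 0;0 0 3 0;0 0 3 0")

```text
time: 14.52
ee_pos: [0.4999, 0.0097, 0.1168]
eef_rot: [0.51, 3.096, -0.001]
force: [0.6, 0.5, -0.3]
opening: 0.0255
```

```bash
python3 -c "
from h import *
import pickle
pickle.dump(avg(12),open('w8.pkl','wb'))"
```

```text
t 15.07 pos [499.98   9.75 116.85] Ftool [-0.08 -0.13  0.63] +- [0.14 0.12 0.15] M [0.004 0.01  0.012] head 161.3 tilt [ 0.0039 -0.001 ]
```

Request:
apply_moves(deltas="0 0 2 0;0 0 2 0;0 0 2 0")

```text
time: 15.5
ee_pos: [0.4999, 0.0098, 0.1148]
eef_rot: [0.51, 3.096, -0.001]
force: [-0.3, -0.5, -0.1]
opening: 0.0254
```

```bash
python3 -c "
from h import *
avg(12)"
```

```text
t 16.05 pos [499.96   9.76 114.84] Ftool [-0.01 -0.09  0.34] +- [0.13 0.13 0.13] M [-0.009  0.003 -0.002] head 161.3 tilt [ 0.0038 -0.0009]
```

Request:
apply_moves(deltas="0 0 2 0;0 0 2 0;0 0 2 0")

```text
time: 16.48
ee_pos: [0.4999, 0.0097, 0.1128]
eef_rot: [0.51, 3.096, -0.001]
force: [0.8, -0.1, -1.0]
opening: 0.0255
```

```bash
python3 -c "
from h import *
s,f=avg(12)
import pickle;pickle.dump((s,f),open('w9.pkl','wb'));save(f,'w9.png',(200,150,360,270),5)"
```

```text
t 17.02 pos [499.96   9.75 112.85] Ftool [ 0.23 -0.12  0.65] +- [0.18 0.12 0.14] M [0.007 0.056 0.009] head 161.3 tilt [ 0.0039 -0.001 ]
```

View pics/w9.png

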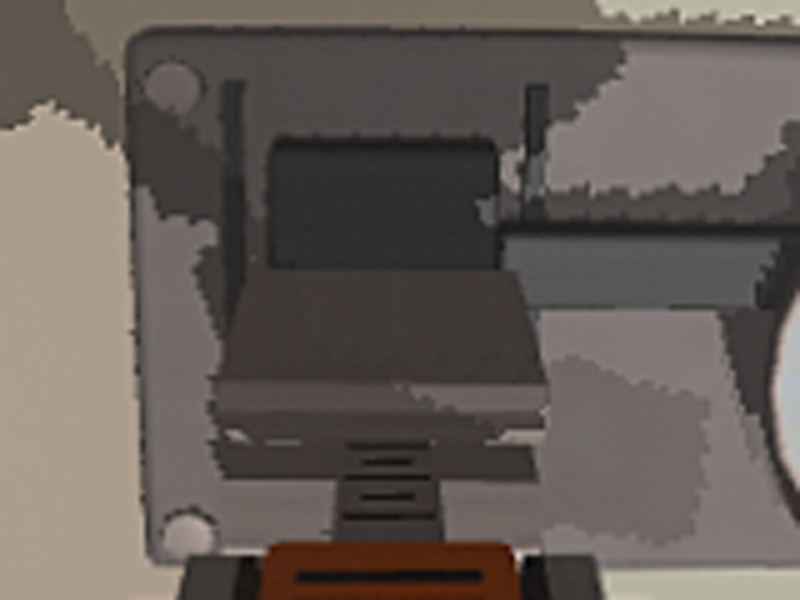

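The blade is down in the throat between the two plates, and a slight moment suggests first one-sided contact. I'll probe sideways to centre it and feel the remaining play.

Request:
apply_moves(deltas="0.5 0 0 0;0.5 0 0 0")

```text
time: 17.32
ee_pos: [0.4997, 0.0098, 0.113]
eef_rot: [0.51, 3.095, -0.0]
force: [1.1, 1.0, -1.3]
opening: 0.025
```

```bash
python3 -c "
from h import *
avg(12)"
```

```text
t 17.88 pos [499.62   9.87 112.9 ] Ftool [-1.32  0.26  0.53] +- [0.15 0.16 0.16] M [-0.008 -0.408  0.007] head 161.3 tilt [ 0.0041 -0.001 ]
```

Request:
apply_moves(deltas="-1 0 0 0;-1 0 0 0")

```text
time: 18.18
ee_pos: [0.5002, 0.0097, 0.1127]
eef_rot: [0.51, 3.097, -0.001]
force: [-0.1, -0.0, -0.1]
opening: 0.0258
```

```bash
python3 -c "
from h import *
avg(12)"
```

```text
t 18.73 pos [500.41   9.6  112.81] Ftool [ 0.61 -0.1   0.29] +- [0.16 0.16 0.14] M [-0.008  0.267  0.002] head 161.3 tilt [ 0.0038 -0.001 ]
```

Request:
apply_moves(deltas="0.5 0 0 0;0.5 0 2 0;0.5 0 2 0;0.5 0 2 0")

```text
time: 19.27
ee_pos: [0.5, 0.0098, 0.1107]
eef_rot: [0.51, 3.096, -0.0]
force: [-0.3, 0.5, -1.8]
opening: 0.0252
```

```bash
python3 -c "
from h import *
avg(12)"
```

```text
t 19.82 pos [499.96   9.71 110.82] Ftool [-0.02  0.09  0.98] +- [0.13 0.14 0.11] M [-0.041  0.042  0.008] head 161.3 tilt [ 0.0038 -0.001 ]
```

Request:
apply_moves(deltas="0.3 0 0 0;0.3 0 0 0")

```text
time: 20.12
ee_pos: [0.4999, 0.0098, 0.1109]
eef_rot: [0.51, 3.095, -0.0]
force: [0.1, -0.6, -2.0]
opening: 0.0256
```

```bash
python3 -c "
from h import *
avg(12)"
```

```text
t 20.68 pos [499.8    9.8  110.88] Ftool [-1.22 -0.01  1.57] +- [0.16 0.15 0.11] M [-0.044 -0.306 -0.003] head 161.3 tilt [ 0.0041 -0.001 ]
```

Request:
apply_moves(deltas="-0.6 0 0 0;-0.6 0 0 0")

```text
time: 20.98
ee_pos: [0.5001, 0.0097, 0.1108]
eef_rot: [0.51, 3.096, -0.001]
force: [-0.3, 0.2, -0.3]
opening: 0.0254
```

```bash
python3 -c "
from h import *
avg(12)"
```

```text
t 21.52 pos [500.26   9.61 110.82] Ftool [ 1.22  0.15 -0.01] +- [0.18 0.16 0.14] M [ 0.02   0.282 -0.007] head 161.3 tilt [ 0.0038 -0.001 ]
```

Request:
apply_moves(deltas="0.3 0 0 0;0.3 0 2 0;0.3 0 2 0;0.3 0 2 0")

```text
time: 22.08
ee_pos: [0.5, 0.0098, 0.1087]
eef_rot: [0.51, 3.096, -0.0]
force: [0.6, 0.0, -1.4]
opening: 0.0253
```

```bash
python3 -c "
from h import *
avg(12)"
```

```text
t 22.62 pos [500.02   9.72 108.81] Ftool [-0.19  0.57  2.06] +- [0.13 0.1  0.14] M [-0.167 -0.086  0.012] head 161.3 tilt [ 0.0039 -0.001 ]
```

Request:
apply_moves(deltas="0 0 1 0;0 0 1 0;0 0 1 0")

```text
time: 23.05
ee_pos: [0.5001, 0.0096, 0.108]
eef_rot: [0.51, 3.096, -0.001]
force: [-0.2, -0.0, 1.6]
opening: 0.0252
```

```bash
python3 -c "
from h import *
s,f=avg(12);g=grab_frame('side')
a=g['color'][150:270,190:350];cv2.imwrite('pics/s10.png',cv2.resize(a,None,fx=5,fy=5,interpolation=2)[:,:,::-1])"
```

```text
t 23.6 pos [500.12   9.7  107.9 ] Ftool [ 0.32 -0.16 -1.79] +- [0.1  0.06 0.14] M [0.006 0.087 0.012] head 161.3 tilt [ 0.0041 -0.001 ]
```

View pics/s10.png

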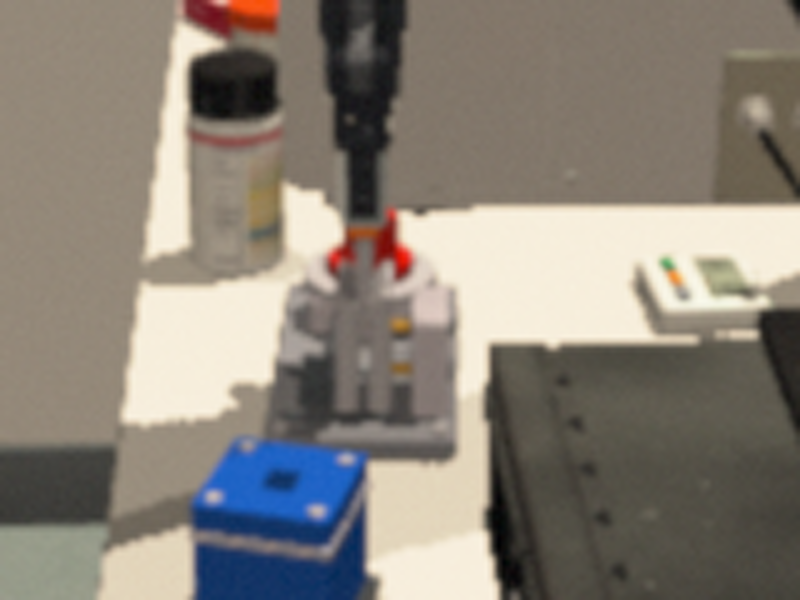

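```bash
python3 -c "
from h import *
s=sense();print(s['force'],s['opening'],s['time']);print(sign_off())"
```

```text
[ 0.21043948 -0.67096848  1.97942363] 0.025375519166764105 23.7
the job is handed in; nothing more can be done
None
```

The job is done and handed in at 23.7 s of the 58 s allowed; `sign_off` reports no verdict.

- **Knob:** I gripped it and turned it 64° clockwise. A wrist picture after I let go showed it still turned and the plates closed.
- **Gauge:** I took the orange gauge from its blue holder, lined it up with the middle of the slit and lowered it upright between the plates. I then felt for both plates with small sideways nudges.
- **Depth:** Sideways play vanished with the tip about 42 mm above the worktop, which puts the gap at about 5.5 mm. I went about 3 mm deeper, where the vertical force showed about 2 N of drag. By my estimate that spreads the plates about 0.4 mm.
- **Last checks:** The sideways forces were near balance, and the gauge was still held (fingers 25 mm open). The side picture shows the blade between the plates, with the bottle and timer where they were. The marker is not in that picture, but the arm stayed clear of it.
- **Disagreements:** The top and wrist cameras differed by 4–5 mm in y. I went by the wrist camera, and the grasps fitted it. Straight vertical forces were too noisy to show the first contact, so the depth comes from the nudges and is good to about 1 mm.

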